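# Release the locked parts tub and draw it to the front of its dock

### The arm

A 6-joint arm with a two-finger parallel gripper is mounted at the origin on a cart in front of the work surface, level with it; the furniture and walls round the work are solid. World frame = base frame: x ahead of the robot, y to its left, z up, the work surface at z = 0. Lengths are in m, angles in rad, forces in N, time in s.
With the tool pointing down it reaches from about 0.275 to 0.775 m from the base axis. Payload 14.6 kg.
Tool frame: the origin (TCP) lies midway between the tips of the shut fingers; the grasp point (between the pads) lies 19 mm behind it (manip.grasp_offset is the distance from the TCP to the grasp point, in m); z points along the fingers, y is the line along which they close (so a half turn about z gives the same grasp; the last joint's range is limited). The gripper opens to 85 mm and grips with 20 to 120 N. Pads are 22 mm wide; open, the fingers measure 114 mm over their backs; the gripper's body (76 mm by 85 mm) begins 54 mm behind the grasp point. The pads swing forward as they close: fully open they stand 13 mm farther back than shut.
Start: joints at [-1.355, 0.263, -0.048, 1.259, 0, 1.415], TCP at [0.19, -0.489, 0.231] pointing down, gripper open.
Joint ranges: [-2.65, 2.65], [-0.89, 1.7], [-1.18, 1.37], [-2.13, 2.11], [-1.35, 1.29], [-3.14, 3.14]. Speed limits (rad/s): [1.89, 1.89, 2.57, 2.79, 3.14, 3.14].

### API

Orientations are given as a 3x3 rotation matrix whose columns are the frame's x, y, z axes.
In Python, from workcell import manip gives the robot as it stands.
- The arm moves only by the tool drive_tool, never from a script. Its argument "moves" is a list of rows, each an object with "rotation": the turn, a rotation vector about the tool's x, y, z in degrees, a list of three; "slide": the shift along the tool's x, y, z in m, a list of three; "grip": the gripper command: -1 is fully open, 1 is shut, values between are in proportion. In form: [{"rotation": [wx, wy, wz], "slide": [tx, ty, tz], "grip": grip}, ...]. A call has exactly 10 rows; each row is the pose to reach, as a shift and turn from the pose commanded when the call began, along the tool's axes at that moment; what a row does not reach only later rows make up. A row lasts 1/8 s, in which the tool goes at most 62.5 mm and 10.7 degrees, less where a joint would pass 70% of its speed; a pose out of reach is approached as far as the arm can. A call with a gripper value outside its range is refused whole. The fingers move at their own pace and stop on an object; the grip force is fixed at half the most. Time passes only in rows, so rows that repeat a pose let the fingers close, or fill a call up. It gives the time, the measured TCP pose, the force, the opening and the grip force at its end, in the units of the state.
- manip.get_state(): the state, without advancing time (a new reading comes with each control period).
- manip.capture(name): name is "scene" or "top"; returns the picture (400x640x3 uint8, blue, green, red); there is no depth.
- manip.get_calibration(name): a dict with "K" (3x3 intrinsics, pixels), "extrinsics" (4x4, takes a point from camera to world coordinates). Camera axes: x right, y up, looking along -z (the intrinsics and any distortion apply to the point x, -y, -z); pixel columns grow to the right and rows downward; lengths in m; the calibration is good to about 2 mm. A picture is of the moment at which its call begins. get_calibration takes no time and is no camera call.
- manip.hand_in(): hands the job in; it is judged then, once.
The state is a dict: "time": time; "qpos": joint angles; "qvel": joint speeds; "effort": joint torques, N m; "tool_pos": TCP position; "tool_rot": TCP orientation; "force": force on the tool from outside, world axes, zero at the start; "ft_torque": the same for the moment, N m; "gripper_width": finger opening in m; "finger_force": force on a finger pad.
Only numpy, scipy, OpenCV 4.12 (cv2) and the standard library are available. Lean on these libraries where they do the work, as an engineer would, in place of code of your own. Each camera call takes 0.05 s, during which the arm holds its last target. There are 200 camera calls.

### The job

The blue tub of pins is locked at the back of its steel dock. Take the orange screwdriver from the wooden rack, push its blade straight down through the yellow-ringed hole in the catch housing until the catch trips and the tub springs forward, and stand the screwdriver back in its rack hole. Then hook a fingertip behind the tub's far lip and drag it towards you along the dock until it rests against the two front stop tabs, without lifting or tipping it and without disturbing the other things around.

Things in the scene. Friction and masses are not known exactly. Their poses are not given: they have to be found in the camera images.
- dock: Grey sheet-steel dock fixed on the table, 292 x 196 mm, floor 3 mm thick. Origin on the table under it; +x runs along the slide, away from the robot, +y left. The tub slides along x between upright side guides (inner faces y = +-78.5 mm, 42 mm high, x = -122 to +92 mm). Dark catch housing at the back right: x = 94 to 155, y = -72 to 0 mm, 79 mm high; left of it, behind the tub, the dock is open.
- front_stop (a point): Middle between the two front stop tabs that end the slide, on the line of their inner faces (dock x = -122 mm), at their top, 42 mm above the table. The tabs span dock y = +-43 to 73 mm.
- tub: Open translucent blue tub of steel pins, 112 (x) x 159 (y) x 56 mm, about 0.4 kg, loose on the dock. Origin at the centre of its underside, axes as the dock's. Locked, it stands at dock x = about +26 mm; once the catch is tripped a spring plunger pushes it to about +8 mm and it stays free when the catch is let go; against the front tabs it is at x = -70 mm. It slides with a few newtons.
- far_lip (a point): Outer edge of the tub's far lip (away from the robot), 30 mm left of the tub's middle, where the space behind is open. The lip is 3 mm thick, this point half-way up it, 54.5 mm above the tub's underside; the wall's outer face lies 4 mm nearer and the inner face 8 mm nearer.
- catch (a joint): Spring catch in the housing, a rocking hook. 0 = at rest, its nose hooked over the tub's far lip; its hidden tail under the release hole is pushed down to lift the nose: the tub is free at about 0.2 rad, the end stop is at 0.45 rad. It springs back when let go.
- release_hole (a point): Centre of the mouth of the access hole, 15 mm wide, in the yellow ring on top of the catch housing, 83 mm above the table. The axis is vertical. The catch's tail lies 25 mm below the mouth; the catch trips when it is pushed 6 to 8 mm further down (end stop at 13 mm), with about 5 to 8 N.
- driver_grip (a point): Centre of the handle of the screwdriver (orange handle with a blue band, 24 mm thick and 86 mm long, standing upright in the rack, blade down, about 90 g). The handle reaches 43 mm above and below this point. Axes turn with the screwdriver: its y axis points up along the handle.
- driver_tip (a point): Tip of the screwdriver's blade, on the axis of its 6.6 mm thick shank, 140 mm from the centre of the handle.
- rack: Wooden tool rack fixed on the table: a 64 (x) x 156 (y) mm board, 18 mm thick, top 120 mm above the table, on two end legs and a 90 x 156 mm foot board. Origin under its centre on the table; screwdriver in the hole at y = +36 mm, a red-handled chisel in the slot at y = -36 mm.
- rack_hole (a point): Centre of the mouth of the screwdriver's hole in the rack board, 15 mm wide with a 2 mm chamfer, right through the board, 120 mm above the table. The bottom of the handle rests on the board, so the handle's centre is then 43 mm above the mouth and the blade's tip 97 mm below it.
- chisel: Red-handled chisel standing blade down in the rack, handle 22 mm thick, top 220 mm above the table; leave alone. Origin beside its middle.
- pliers: Black-handled pliers lying on the table, 59 x 167 x 13 mm; leave alone. Origin under the middle.
- chuck_key: Drill chuck key lying on the table, 40 x 75 x 18 mm; leave alone. Origin under the middle.
- olive_tin: Flat olive tin on the table, 91 x 133 x 46 mm; leave alone. Origin under the middle.
- round_tin: Flat round dark tin on the table, 72 mm across, 24 mm high; leave alone. Origin under the middle.

How it is judged:
On the way, in this order (a step that is already met when the one before it is completed fails the run):
1. the screwdriver's blade is down in the release hole, the catch is pressed and the tub has sprung forward (horizontal distance between driver_tip and release_hole below 0.009 m and z of driver_tip in the frame of release_hole below -0.015 m and x of tub in the frame of dock below 0.018 m), for 0.1 s.
2. the tub is being drawn along the dock by the fingers, from its far end (contact force between the fingers and tub above 0.3 N and x of the grasp point in the frame of tub above 0 m and x of tub in the frame of dock below -0.01 m), for 0.1 s.
At the end, for the whole second after the job is handed in: The tub rests flat on the dock, still, against the front stop tabs (within 8 mm of them); the screwdriver stands upright and still in its rack hole, handle down on the board (within 8 mm); the neighbouring things have not been moved (3 cm) (x of tub in the frame of dock below -0.062 m and z of tub in the frame of dock below 0.008 m and angle between tub's own z axis and vertical below 0.06 rad and linear speed of each of tub, driver below 0.01 m/s and horizontal distance between driver_tip and rack_hole below 0.012 m and z of driver_tip in the frame of rack_hole below -0.089 m and horizontal distance between driver_tip and driver_grip below 0.018 m); the robot touches nothing.
It fails at once if the tub is tipped or lifted off the dock (angle between tub's own z axis and vertical above 0.2 rad or z of tub in the frame of dock above 0.025 m).
It fails at once if the chisel, pliers, chuck key, olive tin or round tin is moved more than 3 cm (distance of any of chisel, pliers, chuck_key, olive_tin, round_tin from where it was at the start of the episode above 0.03 m).
It also fails if it takes over 64 s, if anything falls off the work surface, if the arm or the gripper's body presses on something with over 40 N, if the wrist force passes 120 N, or if a joint passes its speed limit or range.

## Working session

There is one attempt and no reset: what is moved stays moved. The work goes in short steps, Python scripts to look and compute and a tool call to move; the robot and the scene stay as the last step left them, time stands still between calls to the robot, and variables do not carry over. Pictures are saved under pics/ and viewed, at most 10 in all, crops included, and the job is handed in when it is done.

Besides the shell and the picture viewer there is one more tool, called after "Emit:" as name([rows], argument=value, ...), one row to a line, values as JSON. drive_tool: Moves the arm, as the interface text tells. Its arguments: {"type":"object","properties":{"moves":{"type":"array","items":{"type":"object","properties":{"rotation":{"type":"array","items":{"type":"number"}},"slide":{"type":"array","items":{"type":"number"}},"grip":{"type":"number"}}}}},"required":["moves"]}

```bash
mkdir -p pics
python3 - <<'E'
from workcell import manip
import cv2
for n in("scene","top"):
    cv2.imwrite(f"pics/{n}0.png",manip.capture(n)); c=manip.get_calibration(n); print(n,c)
s=manip.get_state(); print(s['time'],s['tool_pos'],s['tool_rot'],s['gripper_width'],manip.grasp_offset)
E
```

```text
scene {'K': array([[438.28275011,   0.        , 319.72252647],
       [  0.        , 438.28275011, 201.10494094],
       [  0.        ,   0.        ,   1.        ]]), 'extrinsics': array([[ 0.53404055,  0.35804209, -0.76590244, -0.4389837 ],
       [-0.84527827,  0.20738879, -0.49243734, -0.50459562],
       [-0.01747372,  0.9103822 ,  0.41339922,  0.63541006],
       [ 0.        ,  0.        ,  0.        ,  1.        ]])}
top {'K': array([[480.18619741,   0.        , 323.48886853],
       [  0.        , 480.18619741, 197.21858807],
       [  0.        ,   0.        ,   1.        ]]), 'extrinsics': array([[-0.00553796,  0.99882371, -0.04817192,  0.41009693],
       [-0.99998294, -0.00544213,  0.0021202 ,  0.11814926],
       [ 0.00185554,  0.04818284,  0.99883681,  1.63433411],
       [ 0.        ,  0.        ,  0.        ,  1.        ]])}
0.1 [ 0.19018827 -0.48911617  0.23088585] [[ 9.32049920e-01  3.62329848e-01 -1.63868413e-04]
 [ 3.62329849e-01 -9.32049528e-01  8.70729962e-04]
 [ 1.62757978e-04 -8.70938209e-04 -9.99999607e-01]] 0.08536656842592323 0.0187
```

View pics/scene0.png

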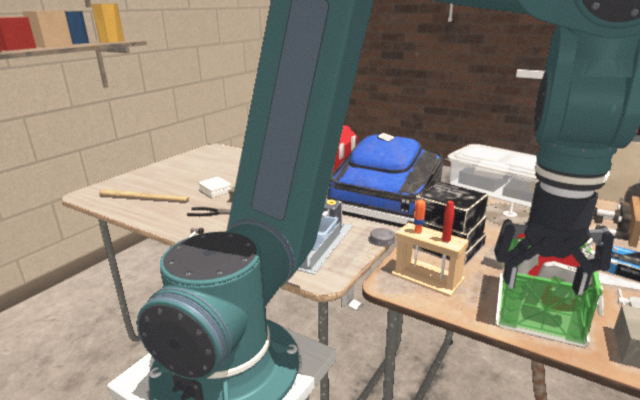

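View pics/top0.png

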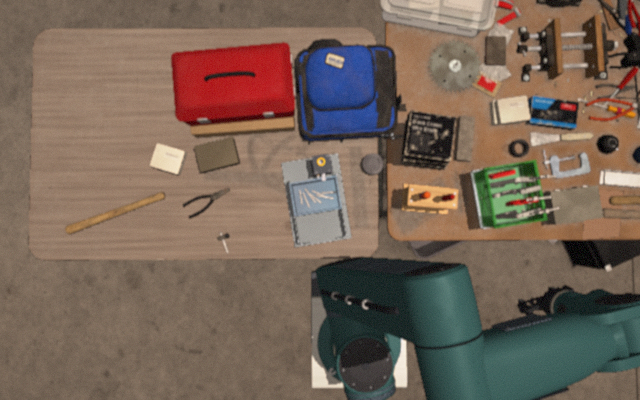

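The scene picture shows the rack at about (432,255), its driver handle at (420,215), and the dock partly hidden behind the arm at (320,240). In the top view the dock is at (318,198), the yellow ring at (321,163), and the rack at (432,198) with the driver on the left at (422,196). I'll zoom in on both.

Run:
```python
import cv2,numpy as np
t=cv2.imread("pics/top0.png"); s=cv2.imread("pics/scene0.png")
a=cv2.resize(t[145:255,275:355],None,fx=5,fy=5,interpolation=cv2.INTER_CUBIC)
b=cv2.resize(t[175:220,398:463],None,fx=6,fy=6,interpolation=cv2.INTER_CUBIC)
c=np.zeros((550,800,3),np.uint8); c[:550,:400]=a; c[:270,400:790]=b
d=cv2.resize(s[190:280,395:475],None,fx=3,fy=3,interpolation=cv2.INTER_CUBIC); c[280:550,400:640]=d
d=cv2.resize(s[190:275,300:353],None,fx=3,fy=3,interpolation=cv2.INTER_CUBIC); c[280:535,640:799]=d
cv2.imwrite("pics/z0.png",c)
```

```text
(no output)
```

View pics/z0.png

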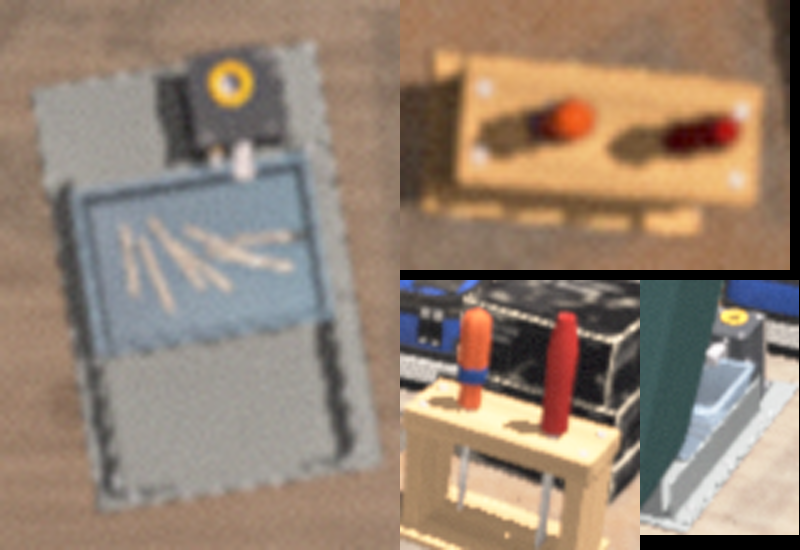

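```bash
cat > h.py <<'E'
import cv2,numpy as np
from workcell import manip
def ray(n,p):
    c=manip.get_calibration(n);d=np.linalg.solve(c["K"],[p[0],p[1],1]);d=d*[1,-1,-1];E=c["extrinsics"]
    return E[:3,3],E[:3,:3]@d
def onz(n,p,z):
    o,d=ray(n,p);return o+d*(z-o[2])/d[2]
def proj(n,P):
    c=manip.get_calibration(n);E=c["extrinsics"];q=E[:3,:3].T@(np.asarray(P)-E[:3,3]);q=c["K"]@(q*[1,-1,-1]);return q[:2]/q[2]
def tri(p,q):
    A=[];b=[]
    for n,x in(("scene",p),("top",q)):
        o,d=ray(n,x);d=d/np.linalg.norm(d);M=np.eye(3)-np.outer(d,d);A.append(M);b.append(M@o)
    X=np.linalg.lstsq(np.vstack(A),np.hstack(b),rcond=None)[0]
    return X,[proj("scene",X)-p,proj("top",X)-q]
def blob(im,roi,lo,hi):
    x0,y0,x1,y1=roi;m=cv2.inRange(cv2.cvtColor(im[y0:y1,x0:x1],cv2.COLOR_BGR2HSV),lo,hi)
    n,l,s,c=cv2.connectedComponentsWithStats(m);i=1+np.argmax(s[1:,4]);ys,xs=np.where(l==i)
    return c[i]+[x0,y0],s[i],np.c_[xs+x0,ys+y0]
E
python3 - <<'E'
from h import *
np.set_printoptions(precision=4,suppress=True)
t=cv2.imread("pics/top0.png"); s=cv2.imread("pics/scene0.png")
Y=((20,120,120),(35,255,255))
rt=blob(t,(305,150,340,175),*Y);rs=blob(s,(322,195,345,212),*Y)
def boxc(b): return np.array([b[1][0]+(b[1][2]-1)/2,b[1][1]+(b[1][3]-1)/2])
print("ring",boxc(rt),rt[1],boxc(rs),rs[1],onz("top",boxc(rt),.083),onz("scene",boxc(rs),.083),tri(boxc(rs),boxc(rt)))
# driver handle: orange
O=((3,170,130),(14,255,255))
a=blob(t,(412,180,435,210),*O);b=blob(s,(408,190,432,232),*O)
print("orange top",a[0],a[1],"scene",b[0],b[1])
m=b[2];top=m[m[:,1]<m[:,1].min()+4].mean(0);print("scene handle top",top)
# dots
g=t[175:220,398:463];h=cv2.cvtColor(g,cv2.COLOR_BGR2HSV)
m=((h[...,1]<75)&(h[...,2]>170)).astype(np.uint8);n,l,st,c=cv2.connectedComponentsWithStats(m);print(st[1:],c[1:]+[398,175])
# dock
h=cv2.cvtColor(t,cv2.COLOR_BGR2HSV)
R=t[145:255,275:355].astype(int);m=((R[...,2]-R[...,0])<18).astype(np.uint8)*255
m=cv2.morphologyEx(m,cv2.MORPH_CLOSE,np.ones((5,5)));m=cv2.morphologyEx(m,cv2.MORPH_OPEN,np.ones((5,5)))
k=max(cv2.findContours(m,0,2)[0],key=cv2.contourArea);r=cv2.minAreaRect(k);bx=cv2.boxPoints(r)+[275,145]
print(r);W=np.array([onz("top",p,.003) for p in bx]);print(W,[np.linalg.norm(W[i]-W[i-1]) for i in range(4)],W.mean(0))
for i in range(4): d=W[i]-W[i-1];print(np.degrees(np.arctan2(d[1],d[0])))
E
```

```text
ring [16.  11.5] [12  8  9  8 37] [9. 7.] [ 5  5  9  5 32] [1.1025 1.1237 0.083 ] [-139.0558 -301.0573    0.083 ] (array([0.53  , 0.8416, 0.6804]), [array([114.353 , -16.7637]), array([-56.6699, 150.674 ])])
orange top [426.4118 194.5294] [12 12  6  7 34] scene [419.8358 210.6194] [  7  12  10  17 134]
scene handle top [419.7143 204.1429]
[[13 14  2  2  4]
 [56 17  2  3  5]
 [12 25  2  2  4]
 [55 29  2  2  4]] [[411.5 189.5]
 [454.6 193.2]
 [410.5 200.5]
 [453.5 204.5]]
((40.55405807495117, 54.324317932128906), (86.30945587158203, 57.21084213256836), 80.53767395019531)
[[0.6118 0.2616 0.003 ]
 [0.643  0.0688 0.003 ]
 [0.3527 0.0227 0.003 ]
 [0.322  0.2139 0.003 ]] [np.float64(0.2936305381972759), np.float64(0.1953481508939271), np.float64(0.2939716214301479), np.float64(0.19369568722163724)] [0.4824 0.1418 0.003 ]
9.341478458012476
-80.78956722963498
-170.98080145497804
99.10979642304211
```

Run:
```python
from h import *
np.set_printoptions(precision=4,suppress=True)
p,q=np.array([331.,202]),np.array([321,161.5])
print("ring",onz("top",q,.083),onz("scene",p,.083),tri(p,q))
D=np.array([[411.5,189.5],[454.6,193.2],[410.5,200.5],[453.5,204.5]]);W=np.array([onz("top",d,.12) for d in D]);c=W.mean(0);print(W,c)
u=(W[0]+W[2]-W[1]-W[3]);u/=np.linalg.norm(u);print("rack +y dir",u,"yaw",np.degrees(np.arctan2(-u[0],u[1])),"hole",c+.036*u)
s=cv2.imread("pics/scene0.png");h=cv2.cvtColor(s,cv2.COLOR_BGR2HSV)
P=c+.036*u
for z in(.12,.163,.206): print(z,"pred scene",proj("scene",[P[0],P[1],z]),"top",proj("top",[P[0],P[1],z]))
for y in range(200,242,3):
    r=[x for x in range(408,434) if s[y,x,2]>150 and s[y,x,0]<90 and s[y,x,2]>2*s[y,x,1].astype(int)*.8 and h[y,x,0]<14 and h[y,x,1]>170]
    print(y,(r[0],r[-1]) if r else None,end=' ')
# dots & hole seen in scene
print([proj("scene",w) for w in W])
M=np.array([manip.get_state()['tool_pos']]);print(proj("scene",M[0]))
```

```text
ring [0.601  0.1223 0.083 ] [0.5961 0.1203 0.083 ] (array([0.6011, 0.1227, 0.0805]), [array([ 0.1677, -0.0131]), array([-0.1317,  0.0867])])
[[ 0.506  -0.1634  0.12  ]
 [ 0.4936 -0.2995  0.12  ]
 [ 0.4713 -0.1597  0.12  ]
 [ 0.4579 -0.2953  0.12  ]] [ 0.4822 -0.2295  0.12  ]
rack +y dir [0.0947 0.9955 0.    ] yaw -5.431236190548258 hole [ 0.4856 -0.1936  0.12  ]
0.12 pred scene [417.6015 231.1676] top [421.1657 195.906 ]
0.163 pred scene [418.9366 215.4347] top [424.038  195.1928]
0.206 pred scene [420.3173 199.1633] top [427.0827 194.4367]
200 None 203 (417, 418) 206 (416, 424) 209 (416, 424) 212 (416, 424) 215 (416, 424) 218 (417, 422) 221 None 224 None 227 (416, 421) 230 (415, 420) 233 None 236 None 239 None [array([409.0815, 224.9447]), array([461.9233, 240.6477]), array([402.3444, 230.2381]), array([455.6496, 246.8558])]
[539.9443 294.3967]
```

```bash
cat >> h.py <<'E'
def to(pos,yang=None):
    """slide & turn for target TCP pos and world angle (deg) of tool y"""
    s=manip.get_state();R=np.array(s['tool_rot']);a=np.degrees(np.arctan2(R[1,1],R[0,1]))
    Rt=R
    if yang is not None:
        y=np.array([np.cos(np.radians(yang)),np.sin(np.radians(yang)),0]);z=np.array([0,0,-1.]);Rt=np.c_[np.cross(y,z),y,z]
    rv=np.degrees(cv2.Rodrigues(R.T@Rt)[0].ravel())
    print("t",s['time'],"pos",np.round(s['tool_pos'],4),"yang",round(a,1),"slide",np.round(R.T@(np.array(pos)-s['tool_pos']),4),"rot",np.round(rv,2),"F",np.round(s['force'],1),"w",round(s['gripper_width'],4),"q",np.round(s['qpos'],2))
E
python3 -c "
from h import *
to([.486,-.194,.27],-5.4)"
```

```text
t 0.1 pos [ 0.1902 -0.4891  0.2309] yang -68.8 slide [ 0.3826 -0.1679 -0.0389] rot [-4.000e-02 -4.000e-02 -6.336e+01] F [ 0.4  0.  -0.2] w 0.0854 q [-1.36  0.26 -0.05  1.26  0.    1.42]
```

Emit:
drive_tool([
  {"rotation":[0,0,0],"slide":[0,0,-0.039],"grip":-1},
  {"rotation":[0,0,-8],"slide":[0.048,-0.021,-0.039],"grip":-1},
  {"rotation":[0,0,-17],"slide":[0.1,-0.044,-0.039],"grip":-1},
  {"rotation":[0,0,-26],"slide":[0.155,-0.068,-0.039],"grip":-1},
  {"rotation":[0,0,-35],"slide":[0.21,-0.092,-0.039],"grip":-1},
  {"rotation":[0,0,-44],"slide":[0.265,-0.116,-0.039],"grip":-1},
  {"rotation":[0,0,-53],"slide":[0.32,-0.14,-0.039],"grip":-1},
  {"rotation":[0,0,-60],"slide":[0.365,-0.16,-0.039],"grip":-1},
  {"rotation":[0,0,-63.4],"slide":[0.383,-0.168,-0.039],"grip":-1},
  {"rotation":[0,0,-63.4],"slide":[0.383,-0.168,-0.039],"grip":-1},
])

```text
time: 1.35
tool_pos: [0.4867, -0.1934, 0.2699]
tool_rot: [[0.092, 0.996, -0.001], [0.996, -0.092, 0.0], [0.0, -0.001, -1.0]]
force: [-1.3, -1.4, -0.3]
gripper_width: 0.0854
finger_force: 0.0
```

```bash
python3 -c "
from h import *
to([.486,-.194,.153],-5.4)
s=manip.capture('scene');t=manip.capture('top')
a=cv2.resize(s[120:270,310:510],None,fx=3,fy=3);b=cv2.resize(t[150:240,280:460],(600,150*2))[:0+150]
cv2.imwrite('pics/a1.png',a);cv2.imwrite('pics/a1s.png',s);cv2.imwrite('pics/a1t.png',t)"
```

```text
t 1.35 pos [ 0.4867 -0.1934  0.2699] yang -5.3 slide [-0.0007 -0.0005  0.1169] rot [-0.04 -0.01  0.13] F [-1.3 -1.4 -0.3] w 0.0854 q [-0.53  0.25  0.04  1.36 -0.    1.13]
```

View pics/a1.png

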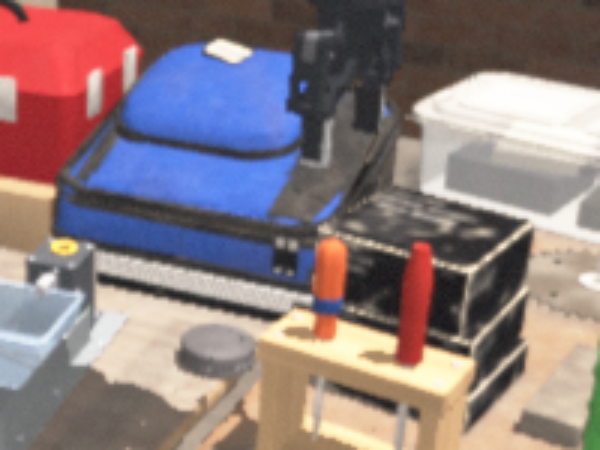

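The gripper is above the driver: the handle (crop 330,290) sits under the finger midpoint, and the path down is clear.

Emit:
drive_tool([
  {"rotation":[0,0,0],"slide":[-0.0005,-0.0005,0.04],"grip":-1},
  {"rotation":[0,0,0],"slide":[-0.0005,-0.0005,0.08],"grip":-1},
  {"rotation":[0,0,0],"slide":[-0.0005,-0.0005,0.105],"grip":-1},
  {"rotation":[0,0,0],"slide":[-0.0005,-0.0005,0.117],"grip":-1},
  {"rotation":[0,0,0],"slide":[-0.0005,-0.0005,0.117],"grip":-0.5},
  {"rotation":[0,0,0],"slide":[-0.0005,-0.0005,0.117],"grip":0},
  {"rotation":[0,0,0],"slide":[-0.0005,-0.0005,0.117],"grip":1},
  {"rotation":[0,0,0],"slide":[-0.0005,-0.0005,0.117],"grip":1},
  {"rotation":[0,0,0],"slide":[-0.0005,-0.0005,0.117],"grip":1},
  {"rotation":[0,0,0],"slide":[-0.0005,-0.0005,0.117],"grip":1},
])

```text
time: 2.7
tool_pos: [0.4861, -0.1946, 0.1539]
tool_rot: [[0.093, 0.996, 0.001], [0.996, -0.093, -0.001], [-0.001, 0.001, -1.0]]
force: [-0.2, -1.6, 5.8]
gripper_width: 0.0227
finger_force: 58.5
```

```bash
python3 -c "
from h import *
np.set_printoptions(precision=4,suppress=True)
to([.486,-.194,.28],-5.4)
Y=((20,120,120),(35,255,255))
s=cv2.imread('pics/a1s.png');r=(322,195,345,212)
b=blob(s,r,*Y);print(b[0],b[1],onz('scene',b[1][:2]+(b[1][2:4]-1)/2+[322,195],.083))
t=manip.capture('top');cv2.imwrite('pics/a2t.png',t)
"
```

```text
t 2.7 pos [ 0.4861 -0.1946  0.1539] yang -5.3 slide [ 0.0005 -0.     -0.1261] rot [0.05 0.04 0.05] F [-0.2 -1.6  5.8] w 0.0227 q [-0.54  0.3  -0.22  1.06 -0.    1.13]
[331.3793 202.0345] [ 5  5  9  5 29] [0.5961 0.1203 0.083 ]
```

Emit:
drive_tool([
  {"rotation":[0,0,0],"slide":[0,0,-0.015],"grip":1},
  {"rotation":[0,0,0],"slide":[0,0,-0.04],"grip":1},
  {"rotation":[0,0,0],"slide":[0,0,-0.07],"grip":1},
  {"rotation":[0,0,0],"slide":[0,0,-0.1],"grip":1},
  {"rotation":[0,0,0],"slide":[0,0,-0.126],"grip":1},
  {"rotation":[0,0,0],"slide":[0,0,-0.136],"grip":1},
  {"rotation":[0,0,0],"slide":[0.03,0.006,-0.136],"grip":1},
  {"rotation":[0,0,0],"slide":[0.07,0.015,-0.136],"grip":1},
  {"rotation":[0,0,0],"slide":[0.11,0.025,-0.136],"grip":1},
  {"rotation":[0,0,0],"slide":[0.13,0.03,-0.136],"grip":1},
])

```text
time: 4.0
tool_pos: [0.528, -0.0659, 0.2885]
tool_rot: [[0.092, 0.996, -0.001], [0.996, -0.092, 0.0], [0.0, -0.001, -1.0]]
force: [0.5, 0.4, -1.1]
gripper_width: 0.0226
finger_force: 58.7
```

```bash
python3 -c "
from h import *
to([.600,.122,.28],9.2)
"
```

```text
t 4.0 pos [ 0.528  -0.0659  0.2885] yang -5.3 slide [0.1938 0.0545 0.0085] rot [ -0.05  -0.03 -14.47] F [ 0.5  0.4 -1.1] w 0.0226 q [-0.28  0.27  0.11  1.42  0.    1.39]
```

Emit:
drive_tool([
  {"rotation":[0,0,-3],"slide":[0.04,0.011,0.0],"grip":1},
  {"rotation":[0,0,-7],"slide":[0.085,0.024,0.0],"grip":1},
  {"rotation":[0,0,-11],"slide":[0.13,0.037,0.0],"grip":1},
  {"rotation":[0,0,-14.5],"slide":[0.17,0.048,0.005],"grip":1},
  {"rotation":[0,0,-14.5],"slide":[0.187,0.053,0.015],"grip":1},
  {"rotation":[0,0,-14.5],"slide":[0.194,0.0545,0.03],"grip":1},
  {"rotation":[0,0,-14.5],"slide":[0.194,0.0545,0.038],"grip":1},
  {"rotation":[0,0,-14.5],"slide":[0.194,0.0545,0.038],"grip":1},
  {"rotation":[0,0,-14.5],"slide":[0.194,0.0545,0.038],"grip":1},
  {"rotation":[0,0,-14.5],"slide":[0.194,0.0545,0.038],"grip":1},
])

```text
time: 5.25
tool_pos: [0.6003, 0.1199, 0.2518]
tool_rot: [[-0.158, 0.987, 0.001], [0.987, 0.158, 0.0], [-0.0, 0.001, -1.0]]
force: [0.1, -0.3, -0.6]
gripper_width: 0.0227
finger_force: 58.8
```

Run:
```python
from h import *
to([.600,.122,.25],9.2)
s=manip.capture('scene');t=manip.capture('top');cv2.imwrite('pics/a3s.png',s);cv2.imwrite('pics/a3t.png',t)
P=np.array(manip.get_state()['tool_pos'])
print(proj('scene',P-[0,0,.131]),proj('scene',[.6,.1215,.083]),proj('top',P))
a=cv2.resize(s[140:215,290:370],(800,750))[:600];a=cv2.resize(s[150:216,290:358],None,fx=7,fy=7,interpolation=cv2.INTER_CUBIC)
b=cv2.resize(t[145:185,300:340],None,fx=7,fy=7,interpolation=cv2.INTER_CUBIC)
c=np.zeros((462,780,3),np.uint8);c[:,:476]=a;c[:280,480:760]=b;cv2.imwrite('pics/a3.png',c)
```

```text
t 5.25 pos [0.6003 0.1199 0.2518] yang 9.1 slide [0.0022 0.0001 0.0018] rot [ 0.05  0.01 -0.09] F [ 0.1 -0.3 -0.6] w 0.0227 q [ 0.06  0.41  0.24  1.39 -0.    1.48]
[331.70400427 190.11164518] [331.3295967  201.45333952] [321.57694215 154.62433127]
```

View pics/a3.png

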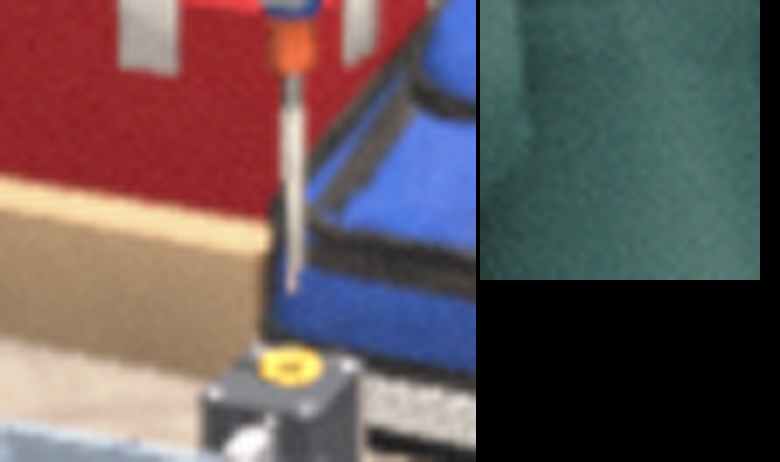

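The blade tip shows at scene px (331.4,190.8), right above the ring at (331.1,201.9). The arm hides the top view here. I'll refine the ring centre from the earlier top pictures.

Run:
```python
from h import *
for f in('top0','a1t','a2t'):
    t=cv2.imread(f'pics/{f}.png')[152:174,311:333].astype(float)
    w=np.clip((t[...,1]+t[...,2])/2-t[...,0]-35,0,None);n,l,s,c=cv2.connectedComponentsWithStats((w>0).astype(np.uint8));i=1+np.argmax(s[1:,4]);w*=l==i
    y,x=np.indices(w.shape);p=np.array([(x*w).sum(),(y*w).sum()])/w.sum()+[311,152];print(f,s[i],p,onz('top',p,.083))
for f in('scene0','a1s','a3s'):
    t=cv2.imread(f'pics/{f}.png')[194:212,320:344].astype(float)
    w=np.clip((t[...,1]+t[...,2])/2-t[...,0]-50,0,None);n,l,s,c=cv2.connectedComponentsWithStats((w>0).astype(np.uint8));i=1+np.argmax(s[1:,4]);w*=l==i
    y,x=np.indices(w.shape);p=np.array([(x*w).sum(),(y*w).sum()])/w.sum()+[320,194];print(f,s[i],p,onz('scene',p,.083))
to([.601,.1222,.232],9.2)
```

```text
top0 [ 5  5 10 10 71] [320.80006609 161.16776823] [0.60212392 0.12293566 0.083     ]
a1t [ 5  5 10 10 72] [320.79797418 161.15627783] [0.60216143 0.12294226 0.083     ]
a2t [ 5  5 10 10 71] [320.79629425 161.17436859] [0.60210245 0.12294802 0.083     ]
scene0 [ 7  5  9  6 43] [330.97585794 201.9094174 ] [0.59659813 0.12071388 0.083     ]
a1s [ 7  5  9  6 43] [330.97977573 201.91589908] [0.59656349 0.12067927 0.083     ]
a3s [ 7  5  9  6 42] [331.01813419 201.91335886] [0.59663772 0.12058816 0.083     ]
t 5.35 pos [0.6003 0.1201 0.2517] yang 9.1 slide [0.002  0.001  0.0197] rot [ 0.04  0.   -0.07] F [-0.1 -0.5 -1.3] w 0.0228 q [ 0.06  0.41  0.24  1.39 -0.    1.48]
```

Emit:
drive_tool([
  {"rotation":[0,0,0],"slide":[0.0023,0.001,0.005],"grip":1},
  {"rotation":[0,0,0],"slide":[0.0023,0.001,0.015],"grip":1},
  {"rotation":[0,0,0],"slide":[0.0023,0.001,0.025],"grip":1},
  {"rotation":[0,0,0],"slide":[0.0023,0.001,0.03],"grip":1},
  {"rotation":[0,0,0],"slide":[0.0023,0.001,0.034],"grip":1},
  {"rotation":[0,0,0],"slide":[0.0023,0.001,0.037],"grip":1},
  {"rotation":[0,0,0],"slide":[0.0023,0.001,0.04],"grip":1},
  {"rotation":[0,0,0],"slide":[0.0023,0.001,0.042],"grip":1},
  {"rotation":[0,0,0],"slide":[0.0023,0.001,0.044],"grip":1},
  {"rotation":[0,0,0],"slide":[0.0023,0.001,0.044],"grip":1},
])

```text
time: 6.6
tool_pos: [0.6007, 0.1227, 0.2072]
tool_rot: [[-0.159, 0.987, -0.0], [0.987, 0.159, -0.0], [0.0, -0.0, -1.0]]
force: [0.3, -0.4, -1.4]
gripper_width: 0.0226
finger_force: 58.8
```

Run:
```python
from h import *
to([.601,.1225,.179],9.2)
s=manip.capture('scene');cv2.imwrite('pics/a4.png',cv2.resize(s[150:216,290:358],None,fx=7,fy=7,interpolation=cv2.INTER_CUBIC))
```

```text
t 6.6 pos [0.6007 0.1227 0.2072] yang 9.1 slide [-0.0002  0.0002  0.0282] rot [-0.01 -0.   -0.06] F [ 0.3 -0.4 -1.4] w 0.0226 q [ 0.07  0.42  0.13  1.28 -0.    1.48]
```

View pics/a4.png

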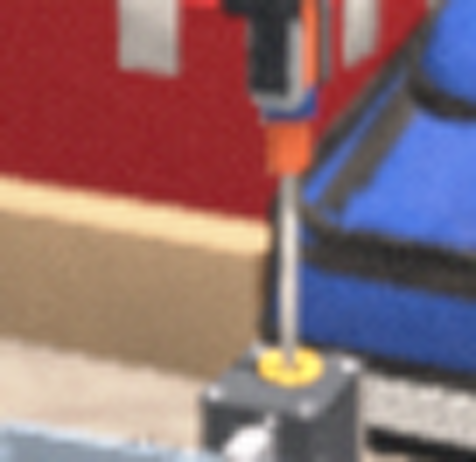

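The blade is in the hole, centred on the ring (crop 290,365), with no force. Next I press.

Emit:
drive_tool([
  {"rotation":[0,0,0],"slide":[0,0,0.006],"grip":1},
  {"rotation":[0,0,0],"slide":[0,0,0.012],"grip":1},
  {"rotation":[0,0,0],"slide":[0,0,0.017],"grip":1},
  {"rotation":[0,0,0],"slide":[0,0,0.021],"grip":1},
  {"rotation":[0,0,0],"slide":[0,0,0.025],"grip":1},
  {"rotation":[0,0,0],"slide":[0,0,0.028],"grip":1},
  {"rotation":[0,0,0],"slide":[0,0,0.029],"grip":1},
  {"rotation":[0,0,0],"slide":[0,0,0.029],"grip":1},
  {"rotation":[0,0,0],"slide":[0,0,0.029],"grip":1},
  {"rotation":[0,0,0],"slide":[0,0,0.029],"grip":1},
])

```text
time: 7.9
tool_pos: [0.6015, 0.1228, 0.1788]
tool_rot: [[-0.159, 0.987, 0.002], [0.987, 0.159, 0.0], [-0.0, 0.002, -1.0]]
force: [3.9, 1.0, 5.1]
gripper_width: 0.023
finger_force: 59.1
```

Run:
```python
from h import *
to([.601,.1225,.28],9.2)
s=manip.capture('scene');a=cv2.imread('pics/a3s.png')
f=lambda i:cv2.resize(i[190:270,290:356],None,fx=5,fy=5,interpolation=cv2.INTER_CUBIC)
cv2.imwrite('pics/a5.png',np.hstack([f(a),f(s)]))
```

```text
t 7.9 pos [0.6015 0.1228 0.1788] yang 9.1 slide [-0.0002 -0.0003 -0.1012] rot [ 0.1   0.   -0.06] F [3.9 1.  5.1] w 0.023 q [0.07 0.43 0.07 1.21 0.   1.48]
```

View pics/a5.png

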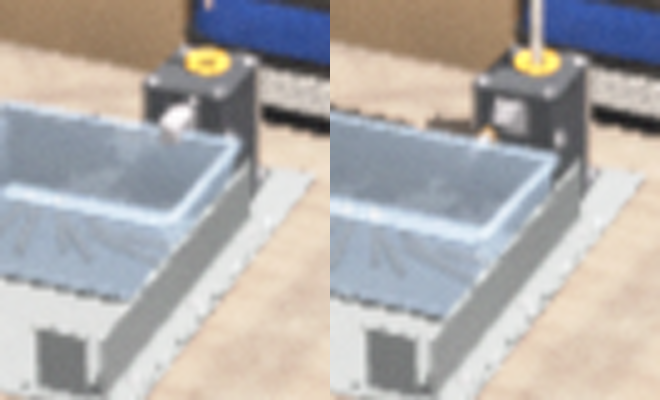

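The catch tripped: the nose is up, and the tub's near-right corner moved from (175,215) to (160,238) in the crop. I'll withdraw and go back to the rack.

Emit:
drive_tool([
  {"rotation":[0,0,0],"slide":[0,0,-0.01],"grip":1},
  {"rotation":[0,0,0],"slide":[0,0,-0.03],"grip":1},
  {"rotation":[0,0,0],"slide":[0,0,-0.055],"grip":1},
  {"rotation":[0,0,0],"slide":[0,0,-0.085],"grip":1},
  {"rotation":[0,0,0],"slide":[0,0,-0.105],"grip":1},
  {"rotation":[0,0,0],"slide":[-0.02,-0.005,-0.11],"grip":1},
  {"rotation":[0,0,3],"slide":[-0.06,-0.017,-0.11],"grip":1},
  {"rotation":[0,0,8],"slide":[-0.1,-0.028,-0.11],"grip":1},
  {"rotation":[0,0,12],"slide":[-0.14,-0.04,-0.11],"grip":1},
  {"rotation":[0,0,14.5],"slide":[-0.17,-0.048,-0.11],"grip":1},
])

```text
time: 9.2
tool_pos: [0.5791, -0.0552, 0.2876]
tool_rot: [[0.096, 0.995, -0.002], [0.995, -0.096, 0.0], [-0.0, -0.002, -1.0]]
force: [-0.4, 0.3, -1.2]
gripper_width: 0.022
finger_force: 58.8
```

Run:
```python
from h import *
to([.4861,-.1946,.288],-5.3)
```

```text
t 9.2 pos [ 0.5791 -0.0552  0.2876] yang -5.5 slide [-0.1477 -0.0791 -0.0002] rot [-0.11  0.01 -0.23] F [-0.4  0.3 -1.2] w 0.022 q [-0.23  0.36  0.24  1.46 -0.    1.43]
```

Emit:
drive_tool([
  {"rotation":[0,0,0],"slide":[-0.03,-0.016,0],"grip":1},
  {"rotation":[0,0,0],"slide":[-0.065,-0.035,0],"grip":1},
  {"rotation":[0,0,0],"slide":[-0.1,-0.054,0],"grip":1},
  {"rotation":[0,0,0],"slide":[-0.13,-0.07,0],"grip":1},
  {"rotation":[0,0,-0.2],"slide":[-0.142,-0.076,0],"grip":1},
  {"rotation":[0,0,-0.2],"slide":[-0.1477,-0.0791,0],"grip":1},
  {"rotation":[0,0,-0.2],"slide":[-0.1477,-0.0791,0.005],"grip":1},
  {"rotation":[0,0,-0.2],"slide":[-0.1477,-0.0791,0.01],"grip":1},
  {"rotation":[0,0,-0.2],"slide":[-0.1477,-0.0791,0.012],"grip":1},
  {"rotation":[0,0,-0.2],"slide":[-0.1477,-0.0791,0.012],"grip":1},
])

```text
time: 10.45
tool_pos: [0.488, -0.1921, 0.2761]
tool_rot: [[0.089, 0.996, -0.0], [0.996, -0.089, 0.0], [0.0, -0.0, -1.0]]
force: [-0.4, 1.1, -0.2]
gripper_width: 0.0222
finger_force: 58.8
```

Run:
```python
from h import *
to([.4861,-.1946,.154],-5.3)
s=manip.capture('scene');cv2.imwrite('pics/a6s.png',s)
P=np.array(manip.get_state()['tool_pos'])
for d in(0,.048,.09,.131): print(d,proj('scene',P-[0,0,d]))
print(proj('scene',[.4856,-.1936,.12]))
cv2.imwrite('pics/a6.png',cv2.resize(s[165:265,385:475],None,fx=6,fy=6,interpolation=cv2.INTER_CUBIC))
```

```text
t 10.45 pos [ 0.488  -0.1921  0.2761] yang -5.1 slide [-0.0027 -0.0016  0.1221] rot [-0.02 -0.01  0.18] F [-0.4  1.1 -0.2] w 0.0222 q [-0.53  0.25  0.06  1.38  0.    1.13]
0 [422.43284086 170.92027518]
0.048 [420.81434724 190.05664914]
0.09 [419.44837096 206.20736638]
0.131 [418.15782105 221.46627461]
[417.5868173  231.16394812]
```

View pics/a6.png

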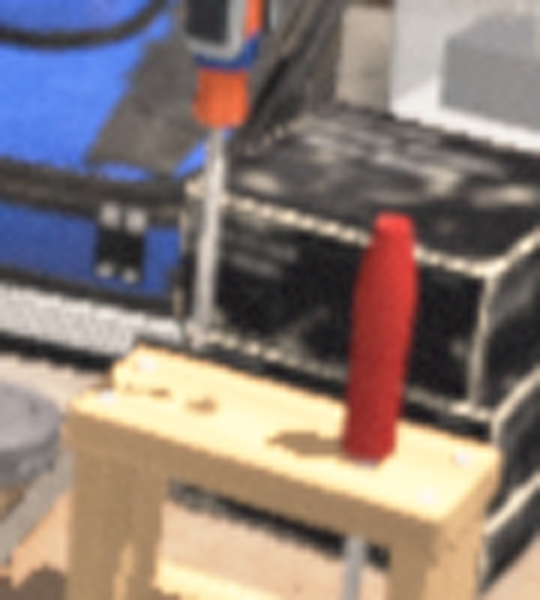

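The blade hangs upright with its tip at scene px (418,220), and the empty hole shows at (418.4,232). That agrees with the recorded seat position, which projects to (418.1,231.5). I'll descend at the recorded position.

Emit:
drive_tool([
  {"rotation":[0,0,0],"slide":[-0.0027,-0.0016,0],"grip":1},
  {"rotation":[0,0,0],"slide":[-0.0027,-0.0016,0],"grip":1},
  {"rotation":[0,0,0],"slide":[-0.0027,-0.0016,0.008],"grip":1},
  {"rotation":[0,0,0],"slide":[-0.0027,-0.0016,0.016],"grip":1},
  {"rotation":[0,0,0],"slide":[-0.0027,-0.0016,0.02],"grip":1},
  {"rotation":[0,0,0],"slide":[-0.0027,-0.0016,0.024],"grip":1},
  {"rotation":[0,0,0],"slide":[-0.0027,-0.0016,0.028],"grip":1},
  {"rotation":[0,0,0],"slide":[-0.0027,-0.0016,0.032],"grip":1},
  {"rotation":[0,0,0],"slide":[-0.0027,-0.0016,0.035],"grip":1},
  {"rotation":[0,0,0],"slide":[-0.0027,-0.0016,0.035],"grip":1},
])

```text
time: 11.75
tool_pos: [0.4859, -0.1949, 0.2411]
tool_rot: [[0.09, 0.996, -0.0], [0.996, -0.09, 0.0], [0.0, -0.0, -1.0]]
force: [-0.3, -0.9, -1.9]
gripper_width: 0.0229
finger_force: 58.8
```

Run:
```python
from h import *
to([.4861,-.1946,.155],-5.3)
```

```text
t 11.75 pos [ 0.4859 -0.1949  0.2411] yang -5.2 slide [0.0003 0.0002 0.0861] rot [-0.02 -0.01  0.14] F [-0.3 -0.9 -1.9] w 0.0229 q [-0.54  0.26 -0.03  1.28 -0.    1.12]
```

Emit:
drive_tool([
  {"rotation":[0,0,0],"slide":[0,0,0.01],"grip":1},
  {"rotation":[0,0,0],"slide":[0,0,0.022],"grip":1},
  {"rotation":[0,0,0],"slide":[0,0,0.034],"grip":1},
  {"rotation":[0,0,0],"slide":[0,0,0.046],"grip":1},
  {"rotation":[0,0,0],"slide":[0,0,0.058],"grip":1},
  {"rotation":[0,0,0],"slide":[0,0,0.07],"grip":1},
  {"rotation":[0,0,0],"slide":[0,0,0.078],"grip":1},
  {"rotation":[0,0,0],"slide":[0,0,0.083],"grip":1},
  {"rotation":[0,0,0],"slide":[0,0,0.086],"grip":1},
  {"rotation":[0,0,0],"slide":[0,0,0.086],"grip":1},
])

```text
time: 13.0
tool_pos: [0.4861, -0.195, 0.1553]
tool_rot: [[0.09, 0.996, 0.0], [0.996, -0.09, -0.0], [-0.0, 0.0, -1.0]]
force: [-1.1, 0.1, -0.6]
gripper_width: 0.0225
finger_force: 58.8
```

Nearly seated, with no force. I'll lower it 1.5 mm more, open, and lift straight up.

Emit:
drive_tool([
  {"rotation":[0,0,0],"slide":[0,0,0.0008],"grip":1},
  {"rotation":[0,0,0],"slide":[0,0,0.0015],"grip":1},
  {"rotation":[0,0,0],"slide":[0,0,0.0015],"grip":0},
  {"rotation":[0,0,0],"slide":[0,0,0.0015],"grip":-0.5},
  {"rotation":[0,0,0],"slide":[0,0,0.0015],"grip":-1},
  {"rotation":[0,0,0],"slide":[0,0,0.0015],"grip":-1},
  {"rotation":[0,0,0],"slide":[0,0,0.0015],"grip":-1},
  {"rotation":[0,0,0],"slide":[0,0,-0.03],"grip":-1},
  {"rotation":[0,0,0],"slide":[0,0,-0.08],"grip":-1},
  {"rotation":[0,0,0],"slide":[0,0,-0.12],"grip":-1},
])

```text
time: 14.25
tool_pos: [0.486, -0.195, 0.2771]
tool_rot: [[0.09, 0.996, 0.001], [0.996, -0.09, -0.0], [-0.0, 0.001, -1.0]]
force: [-0.1, 0.5, -0.1]
gripper_width: 0.0854
finger_force: 0.0
```

Run:
```python
from h import *
s=manip.capture('scene');t=manip.capture('top');cv2.imwrite('pics/a7s.png',s);cv2.imwrite('pics/a7t.png',t)
O=((3,170,130),(14,255,255))
b=blob(s,(408,190,432,232),*O);print("scene orange (was 419.84 210.62; 7 12 10 17)",b[0],b[1])
a=np.radians(9.2);D=np.array([.4824,.1418]);f=lambda x,y:D+[x*np.cos(a)-y*np.sin(a),x*np.sin(a)+y*np.cos(a)]
print("hook above",f(.090,.03),"lip",f(.064,.03))
to([*f(.090,.03),.25],9.2)
c=np.zeros((550,800,3),np.uint8);c[:,:400]=cv2.resize(t[145:255,275:355],None,fx=5,fy=5,interpolation=cv2.INTER_CUBIC)
c[:500,400:]=cv2.resize(s[180:280,395:475],(400,500),interpolation=cv2.INTER_CUBIC);cv2.imwrite('pics/a7.png',c)
```

```text
scene orange (was 419.84 210.62; 7 12 10 17) [420.02255639 210.80451128] [  8  12  10  17 133]
hook above [0.56644583 0.18580339] lip [0.54078029 0.18164648]
t 14.35 pos [ 0.4872 -0.1956  0.279 ] yang -5.2 slide [0.3871 0.0445 0.0283] rot [  0.28   0.18 -14.35] F [-0.9 -0.3 -0.3] w 0.0855 q [-0.54  0.25  0.06  1.38  0.    1.12]
```

View pics/a7.png

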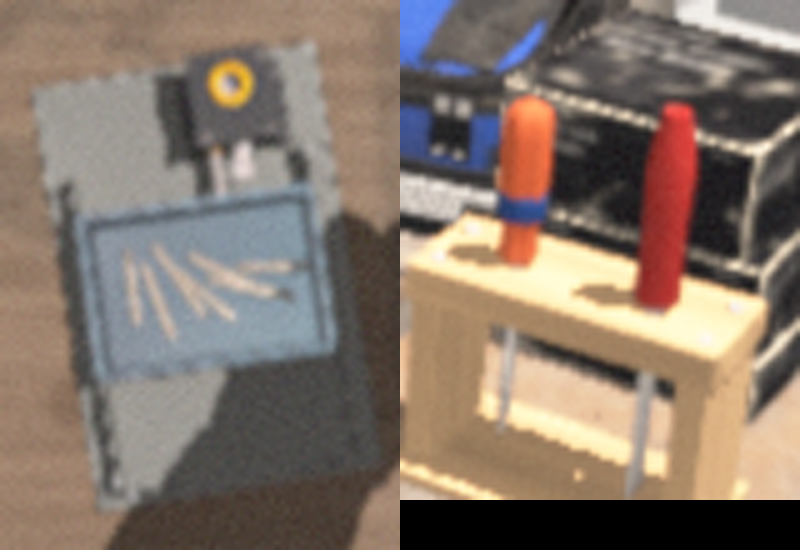

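The driver stands seated in its hole, with the mask the same as at the start. The tub has sprung forward, and its far lip runs from crop (78,217) to (310,188). I'll shut the fingers and go behind the lip.

Emit:
drive_tool([
  {"rotation":[0,0,0],"slide":[0.03,0.003,0],"grip":0},
  {"rotation":[0,0,-2],"slide":[0.08,0.009,0],"grip":1},
  {"rotation":[0,0,-4],"slide":[0.13,0.015,0],"grip":1},
  {"rotation":[0,0,-6],"slide":[0.18,0.021,0],"grip":1},
  {"rotation":[0,0,-8],"slide":[0.23,0.027,0],"grip":1},
  {"rotation":[0,0,-10],"slide":[0.28,0.033,0],"grip":1},
  {"rotation":[0,0,-12],"slide":[0.33,0.038,0.005],"grip":1},
  {"rotation":[0,0,-14],"slide":[0.37,0.043,0.015],"grip":1},
  {"rotation":[0,0,-14.4],"slide":[0.387,0.0445,0.028],"grip":1},
  {"rotation":[0,0,-14.4],"slide":[0.387,0.0445,0.028],"grip":1},
])

```text
time: 15.6
tool_pos: [0.5645, 0.1868, 0.2458]
tool_rot: [[-0.161, 0.987, -0.002], [0.987, 0.161, -0.001], [-0.0, -0.002, -1.0]]
force: [-0.4, -0.2, -0.3]
gripper_width: 0.0001
finger_force: 0.0
```

Run:
```python
from h import *
print("lip measured",onz('top',[304.6,186.2],.0575),"expect .5408 .1816")
to([.5664,.1858,.038],9.2)
```

```text
lip measured [0.52278726 0.17676401 0.0575    ] expect .5408 .1816
t 15.6 pos [0.5645 0.1868 0.2458] yang 9.3 slide [-0.0012  0.0022  0.2077] rot [-0.14  0.01  0.09] F [-0.4 -0.2 -0.3] w 0.0001 q [ 0.18  0.38  0.17  1.36 -0.    1.59]
```

The lip measures at dock x ≈ 46 mm about the floor's centre, against 64 mm expected. So the dock origin lies about 17 mm in front of the floor centre, which fits the housing edge and the guides (-122 to +92). I'll use the measured lip at (0.523,0.177) and hook 22 mm behind it.

Emit:
drive_tool([
  {"rotation":[0,0,0],"slide":[-0.003,-0.018,0],"grip":1},
  {"rotation":[0,0,0],"slide":[-0.003,-0.018,0.03],"grip":1},
  {"rotation":[0,0,0],"slide":[-0.003,-0.018,0.07],"grip":1},
  {"rotation":[0,0,0],"slide":[-0.003,-0.018,0.11],"grip":1},
  {"rotation":[0,0,0],"slide":[-0.003,-0.018,0.15],"grip":1},
  {"rotation":[0,0,0],"slide":[-0.003,-0.018,0.175],"grip":1},
  {"rotation":[0,0,0],"slide":[-0.003,-0.018,0.19],"grip":1},
  {"rotation":[0,0,0],"slide":[-0.003,-0.018,0.2],"grip":1},
  {"rotation":[0,0,0],"slide":[-0.003,-0.018,0.207],"grip":1},
  {"rotation":[0,0,0],"slide":[-0.003,-0.018,0.207],"grip":1},
])

```text
time: 16.85
tool_pos: [0.5479, 0.1805, 0.0403]
tool_rot: [[-0.161, 0.987, 0.0], [0.987, 0.161, -0.0], [-0.0, 0.0, -1.0]]
force: [0.6, 0.3, 0.3]
gripper_width: 0.0003
finger_force: 0.0
```

Run:
```python
from h import *
to([.5228,.1768,.038],9.2)
```

```text
t 16.85 pos [0.5479 0.1805 0.0403] yang 9.2 slide [ 0.0003 -0.0254  0.0023] rot [0.   0.   0.04] F [0.6 0.3 0.3] w 0.0003 q [ 0.18  0.47 -0.27  0.83 -0.    1.59]
```

Emit:
drive_tool([
  {"rotation":[0,0,0],"slide":[0,-0.007,0],"grip":1},
  {"rotation":[0,0,0],"slide":[0,-0.012,0],"grip":1},
  {"rotation":[0,0,0],"slide":[0,-0.018,0],"grip":1},
  {"rotation":[0,0,0],"slide":[0,-0.025,0],"grip":1},
  {"rotation":[0,0,0],"slide":[0,-0.032,0],"grip":1},
  {"rotation":[0,0,0],"slide":[0,-0.039,0],"grip":1},
  {"rotation":[0,0,0],"slide":[0,-0.046,0],"grip":1},
  {"rotation":[0,0,0],"slide":[0,-0.053,0],"grip":1},
  {"rotation":[0,0,0],"slide":[0,-0.06,0],"grip":1},
  {"rotation":[0,0,0],"slide":[0,-0.065,0],"grip":1},
])

```text
time: 18.1
tool_pos: [0.4836, 0.1703, 0.0405]
tool_rot: [[-0.161, 0.987, 0.001], [0.987, 0.161, 0.0], [0.0, 0.001, -1.0]]
force: [4.5, 3.1, 2.7]
gripper_width: -0.0002
finger_force: 2.5
```

Run:
```python
from h import *
to([.5,.18,.04],9.2)
cv2.imwrite('pics/a8.png',cv2.resize(manip.capture('scene')[170:290,250:370],None,fx=5,fy=5,interpolation=cv2.INTER_CUBIC))
```

```text
t 18.1 pos [0.4836 0.1703 0.0405] yang 9.2 slide [0.007  0.0177 0.0006] rot [ 0.05 -0.01  0.05] F [4.5 3.1 2.7] w -0.0002 q [ 0.18  0.38 -0.44  0.75  0.    1.59]
```

View pics/a8.png

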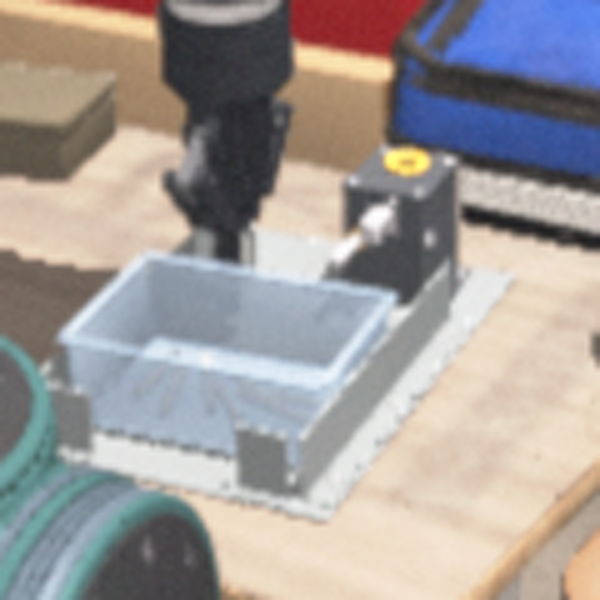

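The tub (near edge at crop (190,370)) is flat and being drawn by the fingers, about 25 mm short of the tabs. I'll continue slowly.

Emit:
drive_tool([
  {"rotation":[0,0,0],"slide":[0,-0.003,0],"grip":1},
  {"rotation":[0,0,0],"slide":[0,-0.006,0],"grip":1},
  {"rotation":[0,0,0],"slide":[0,-0.009,0],"grip":1},
  {"rotation":[0,0,0],"slide":[0,-0.012,0],"grip":1},
  {"rotation":[0,0,0],"slide":[0,-0.014,0],"grip":1},
  {"rotation":[0,0,0],"slide":[0,-0.016,0],"grip":1},
  {"rotation":[0,0,0],"slide":[0,-0.017,0],"grip":1},
  {"rotation":[0,0,0],"slide":[0,-0.018,0],"grip":1},
  {"rotation":[0,0,0],"slide":[0,-0.019,0],"grip":1},
  {"rotation":[0,0,0],"slide":[0,-0.019,0],"grip":1},
])

```text
time: 19.4
tool_pos: [0.4652, 0.1672, 0.0404]
tool_rot: [[-0.161, 0.987, 0.001], [0.987, 0.161, 0.0], [0.0, 0.001, -1.0]]
force: [4.1, 2.7, 2.8]
gripper_width: -0.0001
finger_force: 2.3
```

Emit:
drive_tool([
  {"rotation":[0,0,0],"slide":[0,-0.0005,0],"grip":1},
  {"rotation":[0,0,0],"slide":[0,-0.001,0],"grip":1},
  {"rotation":[0,0,0],"slide":[0,-0.0015,0],"grip":1},
  {"rotation":[0,0,0],"slide":[0,-0.002,0],"grip":1},
  {"rotation":[0,0,0],"slide":[0,-0.0025,0],"grip":1},
  {"rotation":[0,0,0],"slide":[0,-0.003,0],"grip":1},
  {"rotation":[0,0,0],"slide":[0,-0.003,0],"grip":1},
  {"rotation":[0,0,0],"slide":[0,-0.003,0],"grip":1},
  {"rotation":[0,0,0],"slide":[0,-0.003,0],"grip":1},
  {"rotation":[0,0,0],"slide":[0,-0.003,0],"grip":1},
])

```text
time: 20.65
tool_pos: [0.4622, 0.1667, 0.0403]
tool_rot: [[-0.161, 0.987, 0.0], [0.987, 0.161, 0.0], [0.0, 0.0, -1.0]]
force: [4.1, 2.9, 2.9]
gripper_width: -0.0
finger_force: 2.4
```

Run:
```python
from h import *
to([.46,.168,.04],9.2)
```

```text
t 20.65 pos [0.4622 0.1667 0.0403] yang 9.2 slide [ 0.0016 -0.002   0.0003] rot [ 0.02 -0.01  0.04] F [4.1 2.9 2.9] w -0.0 q [ 0.18  0.35 -0.49  0.73  0.    1.59]
```

Still at sliding friction, so I'll go on in half-millimetre steps.

Emit:
drive_tool([
  {"rotation":[0,0,0],"slide":[0,-0.0005,0],"grip":1},
  {"rotation":[0,0,0],"slide":[0,-0.001,0],"grip":1},
  {"rotation":[0,0,0],"slide":[0,-0.0015,0],"grip":1},
  {"rotation":[0,0,0],"slide":[0,-0.002,0],"grip":1},
  {"rotation":[0,0,0],"slide":[0,-0.0025,0],"grip":1},
  {"rotation":[0,0,0],"slide":[0,-0.003,0],"grip":1},
  {"rotation":[0,0,0],"slide":[0,-0.003,0],"grip":1},
  {"rotation":[0,0,0],"slide":[0,-0.003,0],"grip":1},
  {"rotation":[0,0,0],"slide":[0,-0.003,0],"grip":1},
  {"rotation":[0,0,0],"slide":[0,-0.003,0],"grip":1},
])

```text
time: 21.9
tool_pos: [0.4608, 0.1661, 0.0407]
tool_rot: [[-0.16, 0.987, 0.003], [0.987, 0.16, -0.0], [-0.001, 0.003, -1.0]]
force: [11.6, -0.1, 1.3]
gripper_width: -0.0003
finger_force: 5.5
```

The force rose to about 12 N with the tool lagging, and the tool is where the geometry puts the stop, so the tub is against the tabs. I'll back off, then rise.

Emit:
drive_tool([
  {"rotation":[0,0,0],"slide":[0,0.003,0],"grip":1},
  {"rotation":[0,0,0],"slide":[0,0.01,0],"grip":1},
  {"rotation":[0,0,0],"slide":[0,0.018,0],"grip":1},
  {"rotation":[0,0,0],"slide":[0,0.02,0],"grip":1},
  {"rotation":[0,0,0],"slide":[0,0.02,-0.03],"grip":1},
  {"rotation":[0,0,0],"slide":[0,0.02,-0.08],"grip":1},
  {"rotation":[0,0,0],"slide":[0,0.02,-0.13],"grip":1},
  {"rotation":[0,0,0],"slide":[0,0.02,-0.18],"grip":1},
  {"rotation":[0,0,0],"slide":[0,0.02,-0.2],"grip":1},
  {"rotation":[0,0,0],"slide":[0,0.02,-0.2],"grip":1},
])

```text
time: 23.15
tool_pos: [0.4793, 0.1695, 0.2413]
tool_rot: [[-0.161, 0.987, 0.002], [0.987, 0.161, 0.0], [0.0, 0.002, -1.0]]
force: [0.5, 0.3, 0.2]
gripper_width: -0.0004
finger_force: 0.0
```

Run:
```python
from h import *
to([.46,.168,.2],9.2)
s=manip.capture('scene');cv2.imwrite('pics/a9s.png',s)
a=np.radians(9.2);D=np.array([.4656,.1391])
# near-right lip corner of tub if at -70mm: dock (-.126,-.0795,.0575)
for x in(-.070,-.062,-.05):
    p=D+[(x-.056)*np.cos(a)+.0795*np.sin(a),(x-.056)*np.sin(a)-.0795*np.cos(a)];print(x,proj('scene',[*p,.058]))
g=cv2.cvtColor(s,cv2.COLOR_BGR2HSV);m=cv2.inRange(g,(95,35,120),(120,140,255))
c,st,px=blob(s,(255,215,335,272),(95,35,120),(120,140,255))
print(st,"right/bottom px",px[px[:,0].argmax()],px[px[:,1].argmax()],manip.get_state()['qvel'].round(3) if hasattr(manip.get_state()['qvel'],'round') else '')
O=((3,170,130),(14,255,255));b=blob(s,(408,190,432,232),*O);print(b[0],b[1])
for y in range(236,250,2): print(y,s[y,305:318].max(1))
```

```text
t 23.15 pos [0.4793 0.1695 0.2413] yang 9.2 slide [ 0.0016 -0.0193  0.0413] rot [ 0.12 -0.    0.05] F [0.5 0.3 0.2] w -0.0004 q [ 0.18  0.23 -0.07  1.27 -0.    1.59]
-0.07 [309.0250282  251.73065992]
-0.062 [310.31483547 250.21999431]
-0.05 [312.22098919 247.98744303]
[  4  10  64  40 942] right/bottom px [322 234] [290 264] [ 0.     0.014 -0.032 -0.012  0.     0.002]
[420.00740741 210.74814815] [  7  12  11  17 135]
236 [182 183 184 188 187 188 188 188 191 192 193 191 193]
238 [178 180 182 179 183 183 184 184 184 187 186 188 189]
240 [174 176 175 177 178 176 179 176 178 180 178 184 197]
242 [173 172 174 170 172 171 174 174 175 176 183 220 239]
244 [170 171 173 168 168 168 171 170 173 202 234 243 225]
246 [210 200 192 186 181 175 167 182 223 241 236 207 186]
248 [240 241 241 239 239 239 241 249 248 233 213 196 202]
```

Run:
```python
from h import *
s=cv2.imread('pics/a9s.png');a=np.radians(9.2);D=np.array([.4656,.1391])
def P(x,y,z): return proj('scene',[D[0]+x*np.cos(a)-y*np.sin(a),D[1]+x*np.sin(a)+y*np.cos(a),z])
def row(x,z,c):
    u,v=P(x,-.07,z),P(x,.0,z);return u[1]+(v[1]-u[1])*(c-u[0])/(v[0]-u[0])
for c in(290,300):
    print(c,"tab inner top",row(-.122,.042,c));
    for x in(-.07,-.062,-.05):print(x,"outer",row(x-.056,.059,c),"inner",row(x-.048,.059,c))
    print([(r,int(s[r,c].max())) for r in range(238,262)])
```

```text
290 tab inner top 252.15018367554126
-0.07 outer 247.44191186775444 inner 245.69752900922285
-0.062 outer 245.69752900922282 inner 243.97783150978606
-0.05 outer 243.12707659811107 inner 241.44343610457858
[(238, 173), (239, 175), (240, 170), (241, 169), (242, 170), (243, 193), (244, 230), (245, 238), (246, 242), (247, 241), (248, 227), (249, 194), (250, 188), (251, 188), (252, 179), (253, 178), (254, 179), (255, 185), (256, 197), (257, 197), (258, 200), (259, 196), (260, 198), (261, 196)]
300 tab inner top 254.27088633749725
-0.07 outer 249.51897244525108 inner 247.75842048961778
-0.062 outer 247.75842048961772 inner 246.0227827075085
-0.05 outer 245.16414194743197 inner 243.4648953921389
[(238, 177), (239, 176), (240, 173), (241, 175), (242, 172), (243, 170), (244, 172), (245, 209), (246, 237), (247, 240), (248, 243), (249, 241), (250, 225), (251, 200), (252, 193), (253, 186), (254, 177), (255, 158), (256, 142), (257, 124), (258, 121), (259, 119), (260, 124), (261, 122)]
```

The near lip's outer edge is at row 248.3 (column 290) and 250.3 (column 300), which puts the tub at x ≈ -70 mm. The driver mask is unchanged from the start, so I'm handing in.

```bash
python3 -c "
from workcell import manip
print(manip.hand_in())"
```

```text
the job is handed in; nothing more can be done
None
```

I handed the job in at about 23 s and have no verdict back: the catch tripped, the screwdriver stands in its rack hole as at the start, the tub measures against the front tabs (x ≈ -70 mm), and I saw no contact with the other things, though I didn't re-measure them.

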